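# Right the fallen carton, then hold the scan dial at the third notch

### The arm

A 6-joint arm with a two-finger parallel gripper is mounted at the origin on the work surface. World frame = base frame: x ahead of the robot, y to its left, z up, the work surface at z = 0. Lengths are in mm, angles in rad, forces in N, time in s.
With the tool pointing down it reaches from about 350 to 875 mm from the base axis. Payload 4.2 kg.
Tool frame: the origin (TCP) lies at the very end of the fingers, on their centre line; the grasp point (between the pads) lies 19 mm behind it; z points along the fingers, y is the line along which they close (so a half turn about z gives the same grasp; the last joint's range is limited). The gripper opens to 85 mm and grips with 20 to 120 N. Pads are 22 mm wide; open, the fingers measure 114 mm over their backs; the gripper's body (76 mm by 85 mm) begins 54 mm behind the grasp point. The pads swing forward as they close: fully open they stand 13 mm farther back than shut.
Start: joints at [-0.85, 0.385, 0.008, 0, -1.194, -0.259], TCP at [278.486, -559.504, 231.312] pointing down, gripper open.
Joint ranges: [-3.14, 3.14], [-1.21, 2.06], [-1.07, 1.41], [-3.16, 2.05], [-2.99, -0.16], [-3.1, 3.1]. Speed limits (rad/s): [2.79, 2.79, 3.14, 3.14, 3.14, 3.14].

### API

Orientations are given as a unit quaternion [x, y, z, w].
In Python, from bench import arm, optics gives the robot as it stands. The module is installed in compiled form; this text tells all that it offers.
- The arm moves only by the tool step_arm, never from a script. Its argument "motion" is a list of rows, each an object with "dr": the turn, a rotation vector about the tool's x, y, z in units of 8 degrees (1.0 is 8 degrees), a list of three; "slide": the shift along the tool's x, y, z in mm, a list of three; "jaw": the finger opening in mm, from 0 to 85.4. A call has exactly 8 rows; each row is the pose to reach, as a shift and turn from the pose commanded when the call began, along the tool's axes at that moment; what a row does not reach only later rows make up. A row lasts 1/8 s, in which the tool goes at most 62.5 mm and 10.7 degrees, less where a joint would pass 70% of its speed; a pose out of reach is approached as far as the arm can. A call with a gripper value outside its range is refused whole. The fingers move at their own pace and stop on an object; the grip force is fixed at half the most. Time passes only in rows, so rows that repeat a pose let the fingers close, or fill a call up. It gives the time, the measured TCP pose, the force, the opening and the grip force at its end, in the units of the state.
- arm.read_state(): the state, without advancing time (a new reading comes with each control period).
- optics.get_image(name): name is "side" or "top"; returns the picture (400x640x3 uint8, blue, green, red); there is no depth.
- optics.camera_info(name): a dict with "camera_matrix" (3x3 intrinsics, pixels), "k1" (the pictures are not rectified: a ray, as slopes to the right and down, at radius r is drawn at 1 + k1 r^2 times it, then the intrinsics apply), "view" (4x4, takes a point from world to camera coordinates). Camera axes: x right, y up, looking along -z (the intrinsics and any distortion apply to the point x, -y, -z); pixel columns grow to the right and rows downward; lengths in mm; the calibration is good to about 2 mm. A picture is of the moment at which its call begins. camera_info takes no time and is no camera call.
- arm.job_done(): hands the job in; it is judged then, once.
The state is a dict: "clock": time; "joints": joint angles; "joint_vel": joint speeds; "joint_efforts": joint torques, N m; "position": TCP position; "ee_rot": TCP orientation; "contact_force": force on the tool from outside, world axes, zero at the start; "wrist_torque": the same for the moment, N m; "gripper_width": finger opening in mm; "grasp_force": force on a finger pad.
Only numpy, scipy, OpenCV 4.12 (cv2) and the standard library are available. Lean on these libraries where they do the work, as an engineer would, in place of code of your own. Each camera call takes 0.05 s, during which the arm holds its last target. There are 200 camera calls.

### The job

The tall white carton has fallen over in the stock lane: stand it upright again, blue end up, on the lane floor between its short neighbours and let go of it, leaving the short cartons standing where they are. Then, with the fingertips, press the red bar of the scan station's spring-return dial down past the first two notches to the third, green-marked notch and hold it at that notch against the spring: the station scans the lane only while the bar is held, so finish while still holding it.

Things in the scene. Friction and masses are not known exactly. Their poses are not given: they have to be found in the camera images.
- tall_carton: White carton 54 (x) x 48 (y) x 100 mm (z), blue band at its top end; loose, 0.2 to 0.4 kg. Origin at the centre of its bottom face, z towards its blue top, x across the lane. At the start it lies on its 54 x 100 mm side in the lane (within 0.05 rad), z along the lane's +y, its origin 24 mm above the lane floor. Free lane: 75 mm or more to short_c, 18 mm or more to short_b.
- lane: Fixed aluminium lane lying on the table, its centre the origin on the table top; runs 460 mm along its y, floor 8 mm above the table. Blue lips along both sides, inner faces 66 mm apart (x = -33 to 33 mm), 4 mm thick, 6 mm high above the floor; end stops 20 mm high above the table. Yaw varies.
- short_a: Brown cardboard carton 54 (x) x 48 (y) x 60 mm tall, orange band round its top; stands in the lane, origin at the centre of its underside, z up, axes within 0.05 rad of the lane's. Loose, about 0.25 kg. Bystander: leave it standing where it is; at the lane's -y end.
- short_b: Brown cardboard carton 54 (x) x 48 (y) x 60 mm tall, yellow band round its top; stands in the lane, origin at the centre of its underside, z up, axes within 0.05 rad of the lane's. Loose, about 0.25 kg. Bystander: leave it standing where it is; beside short_a, the neighbour at the fallen carton's bottom end (-y side).
- short_c: Brown cardboard carton 54 (x) x 48 (y) x 60 mm tall, orange band round its top; stands in the lane, origin at the centre of its underside, z up, axes within 0.05 rad of the lane's. Loose, about 0.25 kg. Bystander: leave it standing where it is; near the lane's +y end, the neighbour beyond the fallen carton's blue end.
- station: Fixed grey scan station: housing 110 (x) x 140 (y) x 150 mm tall on a 130 x 160 x 12 mm black foot, origin at the centre of its underside, yaw varies. The dial sits on its +x face; the dial's lever reaches out past the housing to the station's -y. Behind the lever a fixed notch plate carries marks at lever-arm radius 85 mm: black (rest), white (1st notch), white (2nd), green (3rd), red (end stop). The plate lies within 96 mm of the dial's axis.
- dial (a joint): Dial angle, rad: 0 at rest (lever 0.35 rad above level), grows as the bar is pressed down, end stop 0.84. Notches at 0.233, 0.467 and 0.70 (lever 0.35 rad below level); a click is felt as a small rise and fall of the force. A spring always returns it to 0 when let go: about 4 N at the bar at rest, 8 N at the third notch, plus or minus 2 N between notches.
- dial_axis (a point): Point on the dial's axis of rotation, in the middle of the dial and lever, 110 mm above the table; the point's axes are the station's: the axis runs along its x.
- press_bar: Red round bar to press, 60 mm long along the station's x, 20 mm diameter, at the lever's end, 130 mm from the dial's axis; origin at the bar's centre. At rest it is 155 mm above the table, at the third notch 65 mm; it turns with the dial.
Things that resemble listed ones, but are neither listed nor needed, are in the scene too. Of the things like the tall_carton, leave any that is brown; of the rest the larger one is meant.

How it is judged:
By the outcome, as a careful person would: the job done as asked, in the order asked, and still so for the second after the job is handed in, while the arm keeps its last pose, push and grip.
It also fails if it takes over 64 s, if anything falls off the work surface, if the arm or the gripper's body presses on something with over 40 N, if the wrist force passes 120 N, or if a joint passes its speed limit or range.

## Working session

There is one attempt and no reset: what is moved stays moved. The work goes in short steps, Python scripts to look and compute and a tool call to move; the robot and the scene stay as the last step left them, time stands still between calls to the robot, and variables do not carry over. Pictures are saved under pics/ and viewed, at most 10 in all, crops included, and the job is handed in when it is done.

Besides the shell and the picture viewer there is one more tool, called in YAML: its name, and indented under it one key for each argument. step_arm: Moves the arm, as the interface text tells. Its arguments: {"type":"object","properties":{"motion":{"type":"array","items":{"type":"object","properties":{"dr":{"type":"array","items":{"type":"number"}},"slide":{"type":"array","items":{"type":"number"}},"jaw":{"type":"number"}}}}},"required":["motion"]}

```bash
mkdir -p pics; python3 - <<'E'
from bench import arm, optics
import cv2
for n in("side","top"):
    cv2.imwrite(f"pics/{n}0.png",optics.get_image(n)); i=optics.camera_info(n); print(n,i)
print(arm.read_state())
E
```

```text
side {'camera_matrix': array([[476.36488919,   0.        , 320.81833836],
       [  0.        , 476.36488919, 195.77006346],
       [  0.        ,   0.        ,   1.        ]]), 'k1': -0.12164722601941363, 'view': array([[-9.48625430e-01, -3.16381770e-01, -3.51685130e-03,
         5.66355780e+02],
       [ 1.81604552e-01, -5.53549917e-01,  8.12774431e-01,
        -1.80509675e+02],
       [-2.59093766e-01,  7.70379818e-01,  5.82567898e-01,
        -1.04004015e+03],
       [ 0.00000000e+00,  0.00000000e+00,  0.00000000e+00,
         1.00000000e+00]])}
top {'camera_matrix': array([[403.55954921,   0.        , 313.07386705],
       [  0.        , 403.55954921, 197.94069695],
       [  0.        ,   0.        ,   1.        ]]), 'k1': -0.06987834468868491, 'view': array([[ 2.66299595e-02, -9.99616069e-01,  7.65241147e-03,
         9.43388394e+00],
       [ 9.96323839e-01,  2.71642205e-02,  8.12460036e-02,
        -6.07520301e+02],
       [-8.14226825e-02,  5.46070219e-03,  9.96664702e-01,
        -1.02937892e+03],
       [ 0.00000000e+00,  0.00000000e+00,  0.00000000e+00,
         1.00000000e+00]])}
{'clock': 0.1, 'joints': array([-8.50397351e-01,  3.85486047e-01,  6.77243550e-03, -4.19867965e-04,
       -1.19399132e+00, -2.58602521e-01]), 'joint_vel': array([ 1.98517201e-04, -3.73916691e-04,  3.61805705e-03,  1.22548717e-03,
        6.94568261e-04, -2.41937316e-05]), 'joint_efforts': array([-5.81674994e-04, -3.93320560e+01,  1.88929403e+01,  4.19795573e+00,
       -2.56148713e-03, -1.78632948e-06]), 'position': array([ 278.25990455, -559.06708378,  230.33324801]), 'ee_rot': array([-2.28776519e-01,  9.73478482e-01,  9.33986191e-04, -2.76482295e-04]), 'contact_force': array([-0.09618634,  0.02979168,  1.13407432]), 'wrist_torque': array([0.014545  , 0.00589958, 0.01746541]), 'grasp_force': 0.0, 'gripper_width': 85.42509387104161}
```

View pics/side0.png

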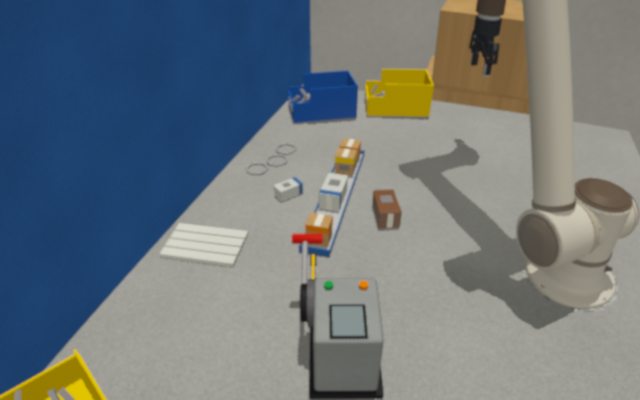

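View pics/top0.png

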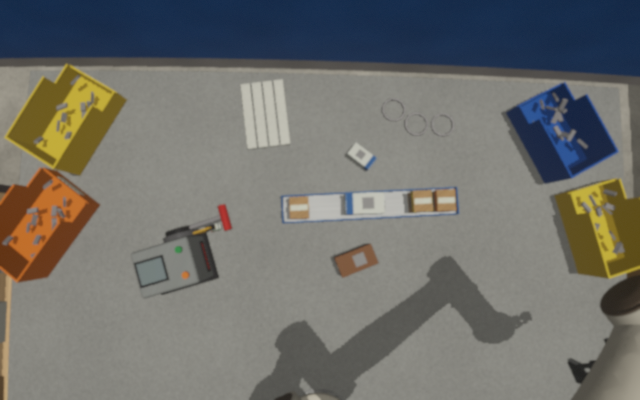

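Candidates for the tall carton: white one in the lane, top (364,203); small white one at (361,156); brown one at (356,260). The lane one fits: it is white, the larger of the two, and lies between the shorts. I'll confirm that in an enlarged crop.

```bash
cat > h.py <<'E'
from bench import arm, optics
import cv2, numpy as np
from scipy.spatial.transform import Rotation as R
def ray(n,u,v):
    i=optics.camera_info(n);K=i["camera_matrix"];k=i["k1"]
    d=np.array([(u-K[0,2])/K[0,0],(v-K[1,2])/K[1,1]]);s=d.copy()
    for _ in range(20): s=d/(1+k*(s@s))
    V=i["view"];Rm=V[:3,:3]
    return -Rm.T@V[:3,3], Rm.T@np.array([s[0],-s[1],-1])
def onz(n,u,v,z):
    o,d=ray(n,u,v); return o+d*(z-o[2])/d[2]
def proj(n,p):
    i=optics.camera_info(n);V=i["view"];c=V[:3,:3]@np.asarray(p,float)+V[:3,3]
    s=np.array([c[0],-c[1]])/-c[2];s=s*(1+i["k1"]*(s@s));K=i["camera_matrix"]
    return K[0,0]*s[0]+K[0,2],K[1,1]*s[1]+K[1,2]
def tri(u1,u2):
    A=[];b=[]
    P=[]
    for n,u in (("side",u1),("top",u2)):
        o,d=ray(n,*u);d/=np.linalg.norm(d);M=np.eye(3)-np.outer(d,d);A.append(M);b.append(M@o)
    return np.linalg.lstsq(np.vstack(A),np.hstack(b),rcond=None)[0]
def crop(n,x0,y0,x1,y1,f,name):
    im=optics.get_image(n)[y0:y1,x0:x1]
    cv2.imwrite(f"pics/{name}.png",cv2.resize(im,None,fx=f,fy=f,interpolation=cv2.INTER_CUBIC))
E
python3 - <<'E'
from h import *
a=cv2.resize(optics.get_image("top")[140:300,270:470],None,fx=4,fy=4,interpolation=cv2.INTER_CUBIC)[:480]
cv2.imwrite("pics/lane1.png",a)
crop("top",120,190,250,300,5,"stat1")
for p in [(281,196),(282,222),(457,188),(458,213)]: print(onz("top",*p,14))
E
```

```text
[610.74825346 110.49292801  14.        ]
[542.32993989 105.62088863  14.        ]
[ 645.0889724 -358.4940178   14.       ]
[ 578.22193115 -361.05535747   14.        ]
```

View pics/lane1.png

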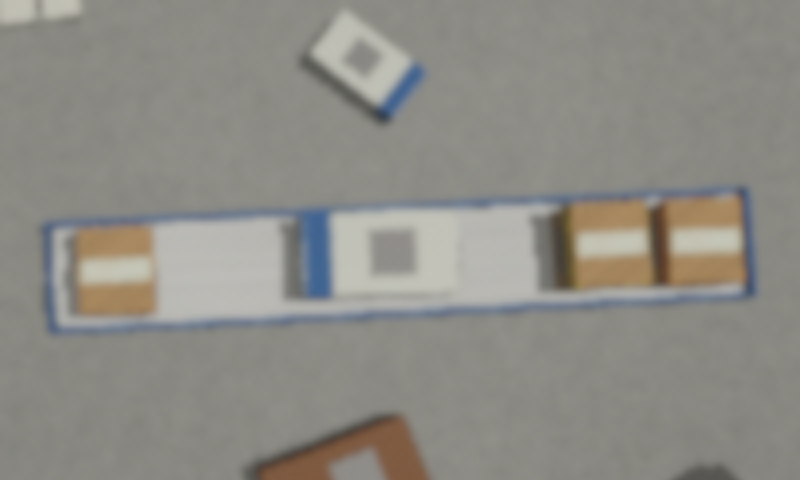

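View pics/stat1.png

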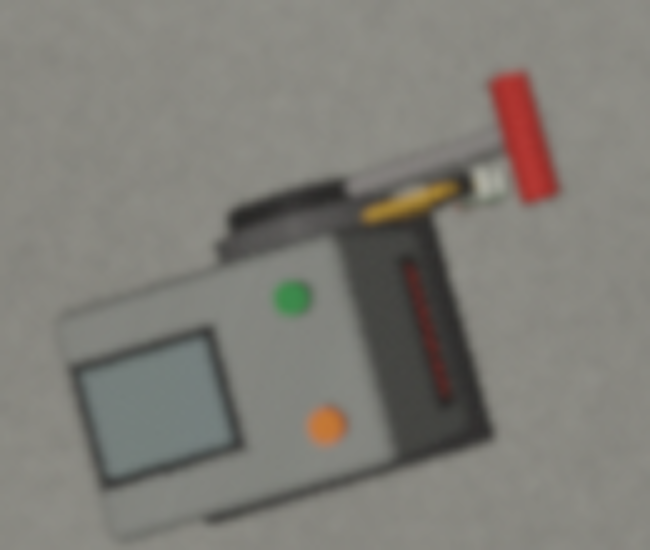

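The crop confirms it: the white carton in the lane (blue end at crop (315,255), bottom end at (456,252)) is larger than the loose white one, so it is the target. The station picture shows the red bar centred at crop (524,137), its axis yawed about 14°.

```bash
python3 - <<'E'
from h import *
np.set_printoptions(precision=3,suppress=True)
L=lambda x,y,z:onz("top",270+x/4,140+y/4,z)
ex=[L(44,225,14),L(52,332,14),L(745,188,14),L(752,296,14)]
print("lane",ex,np.mean(ex,0))
c=[L(302,212,56),L(302,298,56),L(457,210,56),L(455,293,56)]
print("carton",c,np.mean(c,0))
print("short_c",[L(*p,68) for p in((76,228),(76,314),(153,227),(154,314))]);print("short_b",[L(*p,68) for p in((575,204),(572,288),(650,202),(650,286))])
t=(120+524/5,190+137/5)
print("bar tri",tri((307.5,239),t),onz("top",*t,155))
S=lambda x,y,z:onz("top",120+x/5,190+y/5,z)
print("bar ends",S(508,75,165),S(540,200,165))
print("housing",[S(*p,150) for p in((62,315),(112,540),(337,235),(398,458))])
print("dial",S(285,190,150))
E
```

```text
lane [array([610.086, 110.471,  14.   ]), array([539.781, 102.911,  14.   ]), array([ 647.722, -356.456,   14.   ]), array([ 575.558, -361.053,   14.   ])] [ 593.287 -126.032   14.   ]
carton [array([619.315, -56.007,  56.   ]), array([564.726, -57.114,  56.   ]), array([ 623.319, -154.805,   56.   ]), array([ 570.442, -154.194,   56.   ])] [ 594.45 -105.53   56.  ]
short_c [array([604.226,  86.363,  68.   ]), array([550.448,  84.68 ,  68.   ]), array([606.169,  38.193,  68.   ]), array([551.767,  36.069,  68.   ])]
short_b [array([ 628.   , -227.488,   68.   ]), array([ 574.916, -225.931,   68.   ]), array([ 630.617, -275.447,   68.   ]), array([ 577.451, -275.591,   68.   ])]
bar tri [547.004 227.575 152.212] [546.346 226.801 155.   ]
bar ends [573.907 233.177 165.   ] [517.92  216.232 165.   ]
housing [array([458.277, 439.085, 150.   ]), array([356.71 , 410.482, 150.   ]), array([499.08 , 312.297, 150.   ]), array([398.734, 279.655, 150.   ])]
dial [518.939 337.49  150.   ]
```

```bash
cat >> h.py <<'E'
def tool(yaw,th,flip=0):
    c,s=np.cos(yaw),np.sin(yaw)
    D=np.array([[s,-c,0],[-c,-s,0],[0,0,-1]])
    return R.from_matrix(D)*R.from_rotvec([0,th,0])
def go(*wps):
    st=arm.read_state();p=np.array(st["position"]);q=R.from_quat(st["ee_rot"])
    print("t",round(st["clock"],2),"pos",p.round(1),"F",np.round(st["contact_force"],1),"w",round(st["gripper_width"],1),"g",round(st["grasp_force"],1))
    for P,Q in wps: print("slide",q.inv().apply(np.array(P)-p).round(1),"dr",((q.inv()*Q).as_rotvec()/np.radians(8)).round(3))
E
python3 - <<'E'
from h import *
go(((594,-26,200),tool(.05,np.pi/4)))
E
```

```text
t 0.2 pos [ 278.3 -559.2  230.6] F [-0.1  0.1 -0. ] w 85.4 g 0.0
slide [-520.2  336.7   31. ] dr [ 3.261  4.973 -7.847]
```

step_arm:
  motion:
    - {"slide": [-65, 42, 4], "dr": [0.4, 0.6, -1], "jaw": 85}
    - {"slide": [-130, 84, 8], "dr": [0.8, 1.2, -2], "jaw": 85}
    - {"slide": [-195, 126, 12], "dr": [1.2, 1.9, -2.9], "jaw": 85}
    - {"slide": [-260, 168, 16], "dr": [1.6, 2.5, -3.9], "jaw": 85}
    - {"slide": [-325, 210, 19], "dr": [2.0, 3.1, -4.9], "jaw": 85}
    - {"slide": [-390, 252, 23], "dr": [2.5, 3.7, -5.9], "jaw": 85}
    - {"slide": [-455, 294, 27], "dr": [2.9, 4.4, -6.9], "jaw": 85}
    - {"slide": [-520, 337, 31], "dr": [3.26, 4.97, -7.85], "jaw": 85}

```text
clock: 1.2
position: [533.9, -127.6, 206.5]
ee_rot: [0.671, -0.634, 0.279, 0.264]
contact_force: [1.5, -1.3, -0.6]
gripper_width: 85.0
grasp_force: 0.0
```

```bash
python3 - <<'E'
from h import *
go(((594,-26,98),tool(.05,np.pi/4)),((594,-97,27),tool(.05,np.pi/4)))
print(arm.read_state()["joints"].round(2))
E
```

```text
t 1.2 pos [ 533.9 -127.6  206.5] F [ 1.5 -1.3 -0.6] w 85.0 g 0.0
slide [-146.   -65.7    6.8] dr [-0.028 -0.025  0.033]
slide [-146.5  -61.8  107.2] dr [-0.028 -0.025  0.033]
[ 0.35  0.32 -0.65  0.87 -1.09 -0.92]
```

step_arm:
  motion:
    - {"slide": [-50, -22, 2], "jaw": 85}
    - {"slide": [-100, -45, 4], "jaw": 85}
    - {"slide": [-146, -66, 7], "jaw": 85}
    - {"slide": [-146, -66, 7], "jaw": 85}
    - {"slide": [-146, -66, 7], "jaw": 85}
    - {"slide": [-146, -66, 7], "jaw": 85}
    - {"slide": [-146, -66, 7], "jaw": 85}
    - {"slide": [-146, -66, 7], "jaw": 85}

```text
$.motion[0]: bad value
```

```bash
python3 - <<'E'
from h import *
go(((594,-97,27),tool(.05,np.pi/4)))
crop("top",270,140,470,240,4,"pre")
E
```

```text
t 1.2 pos [ 533.9 -127.6  206.5] F [ 1.5 -1.3 -0.6] w 85.0 g 0.0
slide [-146.5  -61.8  107.2] dr [-0.028 -0.025  0.033]
```

View pics/pre.png

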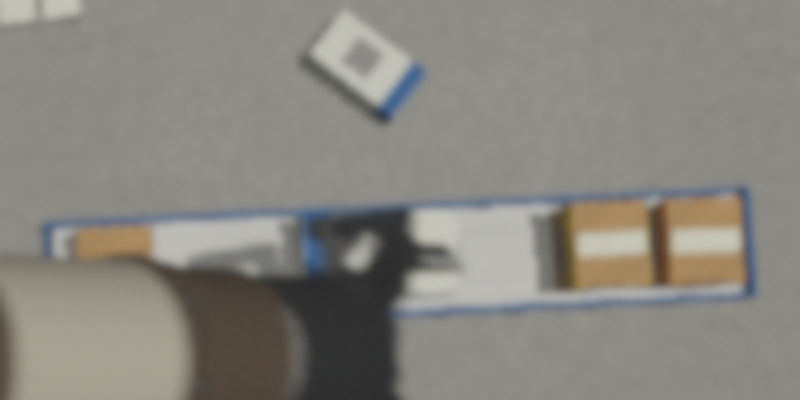

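The call was refused because every row needs `dr`. The picture shows the gripper above the carton, short of its pre-grasp, with everything else undisturbed. I'll repeat the move with full rows.

step_arm:
  motion:
    - {"slide": [-50, -22, 2], "dr": [0, 0, 0], "jaw": 85}
    - {"slide": [-100, -45, 4], "dr": [0, 0, 0], "jaw": 85}
    - {"slide": [-146, -66, 7], "dr": [0, 0, 0], "jaw": 85}
    - {"slide": [-146, -66, 7], "dr": [0, 0, 0], "jaw": 85}
    - {"slide": [-146, -66, 7], "dr": [0, 0, 0], "jaw": 85}
    - {"slide": [-146, -66, 7], "dr": [0, 0, 0], "jaw": 85}
    - {"slide": [-146, -66, 7], "dr": [0, 0, 0], "jaw": 85}
    - {"slide": [-146, -66, 7], "dr": [0, 0, 0], "jaw": 85}

```text
clock: 2.25
position: [594.0, -28.8, 99.0]
ee_rot: [0.669, -0.637, 0.278, 0.263]
contact_force: [-1.1, -0.6, 0.7]
gripper_width: 84.9
grasp_force: 0.0
```

```bash
python3 - <<'E'
from h import *
go(((594,-26,98),tool(.05,np.pi/4)),((594,-97,27),tool(.05,np.pi/4)))
E
```

```text
t 2.25 pos [594.  -28.8  99. ] F [-1.1 -0.6  0.7] w 84.9 g 0.0
slide [-2.7 -0.2 -1.3] dr [-0.009 -0.002 -0.011]
slide [-2.8  3.5 99. ] dr [-0.009 -0.002 -0.011]
```

step_arm:
  motion:
    - {"slide": [-3, 3.5, 25], "dr": [0, 0, 0], "jaw": 85}
    - {"slide": [-3, 3.5, 50], "dr": [0, 0, 0], "jaw": 85}
    - {"slide": [-3, 3.5, 75], "dr": [0, 0, 0], "jaw": 85}
    - {"slide": [-3, 3.5, 90], "dr": [0, 0, 0], "jaw": 85}
    - {"slide": [-3, 3.5, 99], "dr": [0, 0, 0], "jaw": 85}
    - {"slide": [-3, 3.5, 99], "dr": [0, 0, 0], "jaw": 85}
    - {"slide": [-3, 3.5, 99], "dr": [0, 0, 0], "jaw": 85}
    - {"slide": [-3, 3.5, 99], "dr": [0, 0, 0], "jaw": 85}

```text
clock: 3.25
position: [594.5, -95.8, 26.6]
ee_rot: [0.669, -0.637, 0.278, 0.263]
contact_force: [0.1, 0.3, -0.7]
gripper_width: 84.9
grasp_force: 0.0
```

step_arm:
  motion:
    - {"slide": [0, 0, 0], "dr": [0, 0, 0], "jaw": 62}
    - {"slide": [0, 0, 0], "dr": [0, 0, 0], "jaw": 58}
    - {"slide": [0, 0, 0], "dr": [0, 0, 0], "jaw": 54}
    - {"slide": [0, 0, 0], "dr": [0, 0, 0], "jaw": 48}
    - {"slide": [0, 0, 0], "dr": [0, 0, 0], "jaw": 40}
    - {"slide": [0, 0, 0], "dr": [0, 0, 0], "jaw": 40}
    - {"slide": [0, 0, 0], "dr": [0, 0, 0], "jaw": 40}
    - {"slide": [0, 0, 0], "dr": [0, 0, 0], "jaw": 40}

```text
clock: 4.25
position: [594.5, -96.1, 26.5]
ee_rot: [0.669, -0.636, 0.278, 0.263]
contact_force: [-0.8, 4.4, 5.2]
gripper_width: 53.3
grasp_force: 63.4
```

```bash
python3 - <<'E'
from h import *
go(((592,-97,120),tool(.05,np.pi/4)),((592,-97,120),tool(.05,-np.pi/4)))
E
```

```text
t 4.25 pos [594.5 -96.1  26.5] F [-0.8  4.4  5.2] w 53.3 g 63.4
slide [ 66.7   2.4 -65.5] dr [-0.014 -0.005 -0.003]
slide [ 66.7   2.4 -65.5] dr [-1.3000e-02 -1.1255e+01  9.0000e-03]
```

step_arm:
  motion:
    - {"slide": [8, 0, -8], "dr": [0, 0, 0], "jaw": 40}
    - {"slide": [20, 1, -20], "dr": [0, 0, 0], "jaw": 40}
    - {"slide": [32, 1, -32], "dr": [0, 0, 0], "jaw": 40}
    - {"slide": [44, 2, -43], "dr": [0, 0, 0], "jaw": 40}
    - {"slide": [55, 2, -54], "dr": [0, 0, 0], "jaw": 40}
    - {"slide": [67, 2.5, -66], "dr": [0, -0.3, 0], "jaw": 40}
    - {"slide": [67, 2.5, -66], "dr": [0, -1, 0], "jaw": 40}
    - {"slide": [67, 2.5, -66], "dr": [0, -1.75, 0], "jaw": 40}

```text
clock: 5.25
position: [590.8, -97.1, 120.7]
ee_rot: [0.699, -0.664, 0.193, 0.183]
contact_force: [0.1, 0.4, -2.7]
gripper_width: 53.3
grasp_force: 63.1
```

step_arm:
  motion:
    - {"slide": [0, 0, 0], "dr": [0, -0.75, 0], "jaw": 40}
    - {"slide": [0, 0, 0], "dr": [0, -1.5, 0], "jaw": 40}
    - {"slide": [0, 0, 0], "dr": [0, -2.25, 0], "jaw": 40}
    - {"slide": [0, 0, 0], "dr": [0, -3, 0], "jaw": 40}
    - {"slide": [0, 0, 0], "dr": [0, -3.75, 0], "jaw": 40}
    - {"slide": [0, 0, 0], "dr": [0, -4.5, 0], "jaw": 40}
    - {"slide": [0, 0, 0], "dr": [0, -5.25, 0], "jaw": 40}
    - {"slide": [0, 0, 0], "dr": [0, -6, 0], "jaw": 40}

```text
clock: 6.25
position: [590.7, -96.6, 120.8]
ee_rot: [0.717, -0.681, -0.109, -0.103]
contact_force: [0.4, -1.1, -4.0]
gripper_width: 53.3
grasp_force: 63.3
```

```bash
python3 - <<'E'
from h import *
go(((591,-97,120),tool(.06,-np.pi/4)))
print(arm.read_state()["joints"].round(2))
E
```

```text
t 6.25 pos [590.7 -96.6 120.8] F [ 0.4 -1.1 -4. ] w 53.3 g 63.3
slide [ 0.7 -0.2  0.6] dr [-0.029 -3.469 -0.049]
[-0.06  0.49 -0.03 -0.34 -1.11  0.27]
```

step_arm:
  motion:
    - {"slide": [0, 0, 0], "dr": [0, -0.75, 0], "jaw": 40}
    - {"slide": [0, 0, 0], "dr": [0, -1.5, 0], "jaw": 40}
    - {"slide": [0, 0, 0], "dr": [0, -2.25, -0.05], "jaw": 40}
    - {"slide": [0, 0, 0], "dr": [-0.03, -3.0, -0.05], "jaw": 40}
    - {"slide": [0, 0, 0], "dr": [-0.03, -3.47, -0.05], "jaw": 40}
    - {"slide": [0, 0, 0], "dr": [-0.03, -3.47, -0.05], "jaw": 40}
    - {"slide": [0, 0, 0], "dr": [-0.03, -3.47, -0.05], "jaw": 40}
    - {"slide": [0, 0, 0], "dr": [-0.03, -3.47, -0.05], "jaw": 40}

```text
clock: 7.25
position: [591.5, -96.5, 120.9]
ee_rot: [0.674, -0.634, -0.276, -0.261]
contact_force: [0.4, 0.6, -2.9]
gripper_width: 53.2
grasp_force: 63.4
```

```bash
python3 - <<'E'
from h import *
go(((591.3,-97,120),tool(.06,-np.pi/4)),((591.3,-97,73),tool(.06,-np.pi/4)))
a=optics.get_image("side")[130:260,280:400];b=optics.get_image("top")[140:240,270:470]
a=cv2.resize(a,None,fx=4.6,fy=4.6,interpolation=2)
cv2.imwrite("pics/up.png",a)
E
```

```text
t 7.25 pos [591.5 -96.5 120.9] F [ 0.4  0.6 -2.9] w 53.2 g 63.4
slide [1.  0.2 0.3] dr [-0.009 -0.041  0.009]
slide [34.   0.3 33.7] dr [-0.009 -0.041  0.009]
```

View pics/up.png

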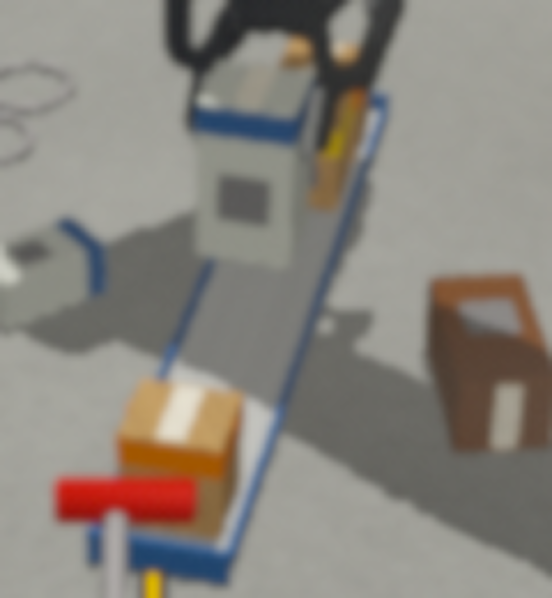

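The carton hangs upright, blue band up (crop (250,125)), above the lane floor, and short_b and short_c are undisturbed. Next I lower it.

step_arm:
  motion:
    - {"slide": [7, 0, 7], "dr": [0, 0, 0], "jaw": 40}
    - {"slide": [14, 0, 14], "dr": [0, 0, 0], "jaw": 40}
    - {"slide": [21, 0, 21], "dr": [0, 0, 0], "jaw": 40}
    - {"slide": [27, 0, 27], "dr": [0, 0, 0], "jaw": 40}
    - {"slide": [31, 0, 31], "dr": [0, 0, 0], "jaw": 40}
    - {"slide": [34, 0, 34], "dr": [0, 0, 0], "jaw": 40}
    - {"slide": [35.5, 0, 35.5], "dr": [0, 0, 0], "jaw": 40}
    - {"slide": [36, 0, 36], "dr": [0, 0, 0], "jaw": 40}

```text
clock: 8.35
position: [591.6, -97.5, 69.3]
ee_rot: [0.673, -0.634, -0.276, -0.261]
contact_force: [-0.7, 0.5, -2.9]
gripper_width: 53.5
grasp_force: 63.4
```

step_arm:
  motion:
    - {"slide": [0.4, 0, 0.4], "dr": [0, 0, 0], "jaw": 40}
    - {"slide": [0.7, 0, 0.7], "dr": [0, 0, 0], "jaw": 40}
    - {"slide": [1.0, 0, 1.0], "dr": [0, 0, 0], "jaw": 40}
    - {"slide": [1.4, 0, 1.4], "dr": [0, 0, 0], "jaw": 40}
    - {"slide": [1.4, 0, 1.4], "dr": [0, 0, 0], "jaw": 40}
    - {"slide": [1.4, 0, 1.4], "dr": [0, 0, 0], "jaw": 40}
    - {"slide": [1.4, 0, 1.4], "dr": [0, 0, 0], "jaw": 40}
    - {"slide": [1.4, 0, 1.4], "dr": [0, 0, 0], "jaw": 40}

```text
clock: 9.35
position: [591.5, -97.5, 67.3]
ee_rot: [0.673, -0.634, -0.277, -0.261]
contact_force: [-0.2, -0.6, -3.2]
gripper_width: 53.3
grasp_force: 63.4
```

step_arm:
  motion:
    - {"slide": [0.4, 0, 0.4], "dr": [0, 0, 0], "jaw": 40}
    - {"slide": [0.7, 0, 0.7], "dr": [0, 0, 0], "jaw": 40}
    - {"slide": [0.7, 0, 0.7], "dr": [0, 0, 0], "jaw": 40}
    - {"slide": [0.7, 0, 0.7], "dr": [0, 0, 0], "jaw": 40}
    - {"slide": [0.7, 0, 0.7], "dr": [0, 0, 0], "jaw": 40}
    - {"slide": [0.7, 0, 0.7], "dr": [0, 0, 0], "jaw": 40}
    - {"slide": [0.7, 0, 0.7], "dr": [0, 0, 0], "jaw": 40}
    - {"slide": [0.7, 0, 0.7], "dr": [0, 0, 0], "jaw": 40}

```text
clock: 10.35
position: [591.5, -97.5, 66.2]
ee_rot: [0.673, -0.634, -0.277, -0.261]
contact_force: [-0.4, 0.3, -2.5]
gripper_width: 53.7
grasp_force: 63.4
```

```bash
python3 - <<'E'
from h import *
go(((591.3,-97,66),tool(.06,-np.pi/4)))
E
```

```text
t 10.35 pos [591.5 -97.5  66.2] F [-0.4  0.3 -2.5] w 53.7 g 63.4
slide [-0.2  0.2  0.5] dr [-0.011 -0.035 -0.004]
```

step_arm:
  motion:
    - {"slide": [0.4, 0, 0.4], "dr": [0, 0, 0], "jaw": 40}
    - {"slide": [0.8, 0, 0.8], "dr": [0, 0, 0], "jaw": 40}
    - {"slide": [1.1, 0, 1.1], "dr": [0, 0, 0], "jaw": 40}
    - {"slide": [1.1, 0, 1.1], "dr": [0, 0, 0], "jaw": 40}
    - {"slide": [1.1, 0, 1.1], "dr": [0, 0, 0], "jaw": 40}
    - {"slide": [1.1, 0, 1.1], "dr": [0, 0, 0], "jaw": 40}
    - {"slide": [1.1, 0, 1.1], "dr": [0, 0, 0], "jaw": 40}
    - {"slide": [1.1, 0, 1.1], "dr": [0, 0, 0], "jaw": 40}

```text
clock: 11.35
position: [591.6, -97.6, 65.5]
ee_rot: [0.673, -0.634, -0.276, -0.261]
contact_force: [-1.2, -2.0, 5.2]
gripper_width: 53.1
grasp_force: 64.1
```

step_arm:
  motion:
    - {"slide": [0, 0, 0], "dr": [0, 0, 0], "jaw": 54}
    - {"slide": [0, 0, 0], "dr": [0, 0, 0], "jaw": 57}
    - {"slide": [0, 0, 0], "dr": [0, 0, 0], "jaw": 60}
    - {"slide": [0, 0, 0], "dr": [0, 0, 0], "jaw": 66}
    - {"slide": [0, 0, 0], "dr": [0, 0, 0], "jaw": 74}
    - {"slide": [0, 0, 0], "dr": [0, 0, 0], "jaw": 85}
    - {"slide": [0, 0, 0], "dr": [0, 0, 0], "jaw": 85}
    - {"slide": [0, 0, 0], "dr": [0, 0, 0], "jaw": 85}

```text
clock: 12.35
position: [591.5, -97.5, 64.7]
ee_rot: [0.673, -0.634, -0.276, -0.261]
contact_force: [-0.4, -0.1, -0.5]
gripper_width: 84.9
grasp_force: 0.0
```

step_arm:
  motion:
    - {"slide": [0, 0, -8], "dr": [0, 0, 0], "jaw": 85}
    - {"slide": [0, 0, -20], "dr": [0, 0, 0], "jaw": 85}
    - {"slide": [0, 0, -35], "dr": [0, 0, 0], "jaw": 85}
    - {"slide": [0, 0, -55], "dr": [0, 0, 0], "jaw": 85}
    - {"slide": [0, 0, -80], "dr": [0, 0, 0], "jaw": 85}
    - {"slide": [-10, 0, -110], "dr": [0, 0, 0], "jaw": 85}
    - {"slide": [-40, 0, -140], "dr": [0, 0, 0], "jaw": 85}
    - {"slide": [-80, 0, -180], "dr": [0, 0, 0], "jaw": 85}

```text
clock: 13.35
position: [594.8, -168.2, 249.8]
ee_rot: [0.672, -0.635, -0.277, -0.261]
contact_force: [1.2, -0.5, -0.1]
gripper_width: 85.0
grasp_force: 0.0
```

```bash
python3 - <<'E'
from h import *
go(((549,200,240),tool(.25,0)),)
a=cv2.resize(optics.get_image("side")[130:330,270:400],None,fx=2.9,fy=2.9,interpolation=2)
b=cv2.resize(optics.get_image("top")[150:290,120:300],None,fx=2.2,fy=2.2,interpolation=2)
c=np.zeros((580,800,3),np.uint8);c[:a.shape[0],:a.shape[1]]=a;c[:b.shape[0],380:380+b.shape[1]]=b
cv2.imwrite("pics/rel.png",c); print(arm.read_state()["joints"].round(2))
E
```

```text
t 13.35 pos [ 594.8 -168.2  249.8] F [ 1.2 -0.5 -0.1] w 85.0 g 0.0
slide [-256.    24.6  267.6] dr [-0.526  5.579 -1.314]
[-0.38  0.57  0.41 -0.7  -1.75  0.44]
```

View pics/rel.png

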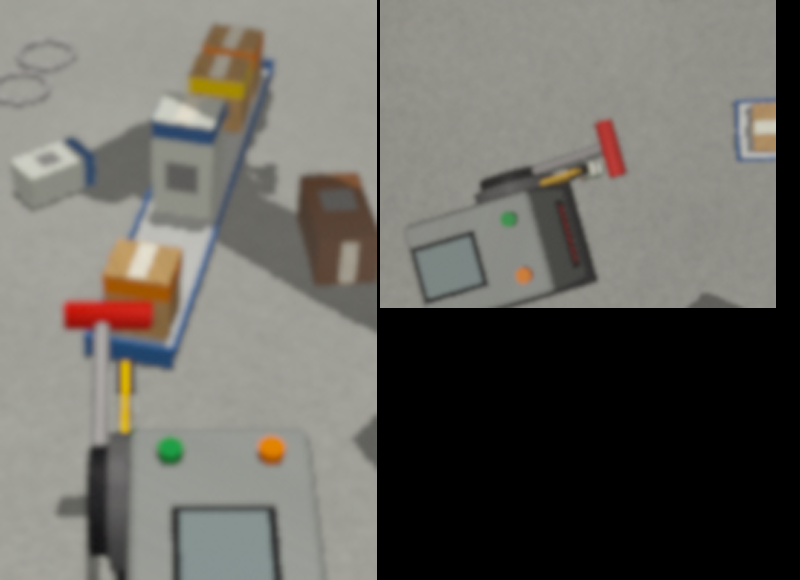

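The picture shows the tall carton upright in the lane, blue band up at (188,130), with the shorts in place. The bar is at rest. Next is the dial.

```bash
cat >> h.py <<'E'
YAW=.30; ux=np.array([np.cos(YAW),np.sin(YAW),0]); u=np.array([np.sin(YAW),-np.cos(YAW),0]); Z=np.array([0,0,1.])
AX=np.array([546.5,227,0])-130*np.cos(.35)*u+110*Z
def bar(phi): a=.35-phi; return AX+130*(np.cos(a)*u+np.sin(a)*Z)
def tip(phi,th,gap=0):
    Q=tool(YAW,-th); return bar(phi)+8*ux-(10+gap)*Q.as_matrix()[:,2],Q
E
python3 - <<'E'
from h import *
P,Q=tip(0,.15,40)
print(AX,P); go((P,Q),(P+[0,0,60],Q))
E
```

```text
[510.41152963 343.66421383 110.        ] [556.3507913  222.22597661 204.01526887]
t 13.45 pos [ 597.4 -169.8  257.5] F [ 1.  -0.4  0.1] w 85.0 g 0.0
slide [-245.2   18.8  312.6] dr [-0.876  4.417 -1.528]
slide [-287.    18.   269.6] dr [-0.876  4.417 -1.528]
```

step_arm:
  motion:
    - {"slide": [-41, 3, 39], "dr": [-0.1, 0.6, -0.2], "jaw": 0}
    - {"slide": [-82, 5, 77], "dr": [-0.3, 1.3, -0.4], "jaw": 0}
    - {"slide": [-123, 8, 115], "dr": [-0.4, 1.9, -0.7], "jaw": 0}
    - {"slide": [-164, 10, 154], "dr": [-0.5, 2.5, -0.9], "jaw": 0}
    - {"slide": [-205, 13, 192], "dr": [-0.6, 3.2, -1.1], "jaw": 0}
    - {"slide": [-246, 16, 231], "dr": [-0.75, 3.8, -1.3], "jaw": 0}
    - {"slide": [-287, 18, 270], "dr": [-0.88, 4.42, -1.53], "jaw": 0}
    - {"slide": [-287, 18, 270], "dr": [-0.88, 4.42, -1.53], "jaw": 0}

```text
clock: 14.45
position: [553.3, 229.9, 259.6]
ee_rot: [0.805, -0.588, -0.068, -0.043]
contact_force: [-0.4, -0.6, 0.4]
gripper_width: 0.1
grasp_force: 0.0
```

```bash
python3 - <<'E'
from h import *
go(tip(0,.15,40),tip(0,.15,8))
E
```

```text
t 14.45 pos [553.3 229.9 259.6] F [-0.4 -0.6  0.4] w 0.1 g 0.0
slide [17.1 -1.2 53.5] dr [0.086 0.081 0.051]
slide [17.4 -1.6 85.5] dr [0.086 0.081 0.051]
```

step_arm:
  motion:
    - {"slide": [10, -1, 20], "dr": [0.04, 0.04, 0.02], "jaw": 0}
    - {"slide": [17, -1, 45], "dr": [0.09, 0.08, 0.05], "jaw": 0}
    - {"slide": [17, -1, 65], "dr": [0.09, 0.08, 0.05], "jaw": 0}
    - {"slide": [17, -1.5, 75], "dr": [0.09, 0.08, 0.05], "jaw": 0}
    - {"slide": [17, -1.5, 81], "dr": [0.09, 0.08, 0.05], "jaw": 0}
    - {"slide": [17, -1.5, 81], "dr": [0.09, 0.08, 0.05], "jaw": 0}
    - {"slide": [17, -1.5, 81], "dr": [0.09, 0.08, 0.05], "jaw": 0}
    - {"slide": [17, -1.5, 81], "dr": [0.09, 0.08, 0.05], "jaw": 0}

```text
clock: 15.45
position: [556.4, 221.7, 176.9]
ee_rot: [0.8, -0.595, -0.06, -0.045]
contact_force: [-0.1, -0.6, 0.2]
gripper_width: -0.1
grasp_force: 0.0
```

```bash
python3 - <<'E'
from h import *
go(*[tip(f,t) for f,t in((0,.15),(.1,.18),(.2,.21),(.3,.24),(.4,.27),(.5,.3),(.6,.33),(.7,.35))])
a=cv2.resize(optics.get_image("side")[190:340,250:400],None,fx=3.8,fy=3.8,interpolation=2)
cv2.imwrite("pics/barpre.png",a)
E
```

```text
t 15.45 pos [556.4 221.7 176.9] F [-0.1 -0.6  0.2] w -0.1 g 0.0
slide [-4.5 -0.1 13.3] dr [-0.014  0.004 -0.057]
slide [ 1.4 -0.1 25. ] dr [-0.015 -0.211 -0.056]
slide [ 6.2 -0.1 37.2] dr [-0.016 -0.426 -0.056]
slide [ 9.7 -0.1 49.8] dr [-0.017 -0.64  -0.056]
slide [12.  -0.1 62.7] dr [-0.018 -0.855 -0.056]
slide [12.9 -0.1 75.7] dr [-0.018 -1.07  -0.055]
slide [12.6 -0.  88.7] dr [-0.019 -1.285 -0.055]
slide [ 10.8   0.  101.6] dr [-0.02  -1.428 -0.055]
```

View pics/barpre.png

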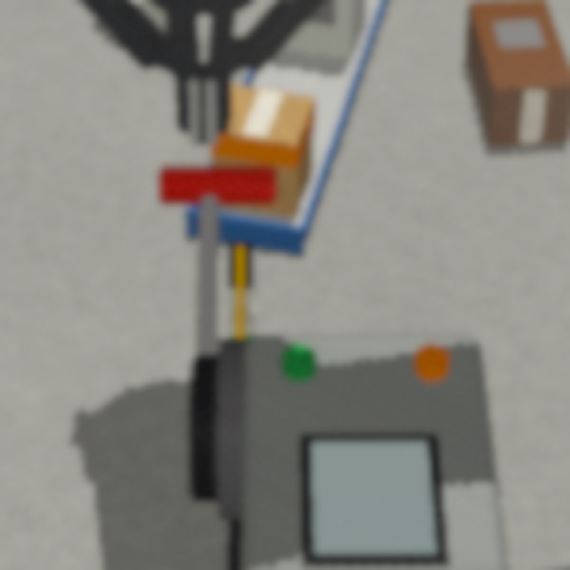

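The fingertips (crop (205,140)) are just above the red bar (218,185), in line with the lever. I press along the arc.

step_arm:
  motion:
    - {"slide": [-4.5, 0, 7], "dr": [0, 0, -0.05], "jaw": 0}
    - {"slide": [-4.5, 0, 13], "dr": [0, 0, -0.05], "jaw": 0}
    - {"slide": [-1.5, 0, 19], "dr": [0, -0.1, -0.05], "jaw": 0}
    - {"slide": [1.4, 0, 25], "dr": [0, -0.2, -0.05], "jaw": 0}
    - {"slide": [4, 0, 31], "dr": [0, -0.3, -0.05], "jaw": 0}
    - {"slide": [6.2, 0, 37], "dr": [0, -0.43, -0.05], "jaw": 0}
    - {"slide": [8, 0, 43.5], "dr": [0, -0.53, -0.05], "jaw": 0}
    - {"slide": [9.7, 0, 50], "dr": [0, -0.64, -0.05], "jaw": 0}

```text
clock: 16.5
position: [557.3, 218.4, 126.0]
ee_rot: [0.799, -0.589, -0.095, -0.071]
contact_force: [-1.2, -6.0, 9.7]
gripper_width: 0.2
grasp_force: 4.9
```

```bash
python3 - <<'E'
from h import *
go(*[tip(f,t) for f,t in((.3,.24),(.4,.27),(.5,.3),(.6,.33),(.7,.35))])
im=optics.get_image("side").astype(int);m=((im[...,2]>150)&(im[...,1]<60)&(im[...,0]<70));m[:, :270]=0;m[:,360:]=0
v,x=np.nonzero(m);print("red",x.mean(),v.mean(),x.min(),x.max(),[(f,np.round(proj("side",bar(f)),1)) for f in(0,.2,.3,.4,.5,.7)])
E
```

```text
t 16.5 pos [557.3 218.4 126. ] F [-1.2 -6.   9.7] w 0.2 g 4.9
slide [-1.3 -0.2  0.1] dr [-0.013 -0.009 -0.002]
slide [ 2.1 -0.2 12.8] dr [-0.013 -0.223 -0.002]
slide [ 4.2 -0.1 25.6] dr [-0.013 -0.438 -0.002]
slide [ 5.  -0.1 38.6] dr [-0.013 -0.653 -0.002]
slide [ 4.4 -0.1 51.6] dr [-0.013 -0.796 -0.002]
red 317.55555555555554 249.69444444444446 297 321 [(0, array([308.1, 238. ])), (0.2, array([308.5, 245.5])), (0.3, array([308.7, 250. ])), (0.4, array([308.8, 254.8])), (0.5, array([308.9, 260. ])), (0.7, array([309. , 271.1]))]
```

step_arm:
  motion:
    - {"slide": [0, 0, 6], "dr": [0, -0.1, 0], "jaw": 0}
    - {"slide": [1.5, 0, 13], "dr": [0, -0.22, 0], "jaw": 0}
    - {"slide": [3, 0, 19], "dr": [0, -0.33, 0], "jaw": 0}
    - {"slide": [4, 0, 26], "dr": [0, -0.44, 0], "jaw": 0}
    - {"slide": [4.5, 0, 32], "dr": [0, -0.55, 0], "jaw": 0}
    - {"slide": [5, 0, 38.5], "dr": [0, -0.65, 0], "jaw": 0}
    - {"slide": [4.7, 0, 44], "dr": [0, -0.72, 0], "jaw": 0}
    - {"slide": [4.6, 0, 47], "dr": [0, -0.75, 0], "jaw": 0}

```text
clock: 17.55
position: [555.9, 224.3, 78.3]
ee_rot: [0.793, -0.585, -0.136, -0.102]
contact_force: [1.5, -6.4, 5.3]
gripper_width: -0.0
grasp_force: 3.3
```

```bash
cat > chk.py <<'E'
from h import *
go(*[tip(f,t) for f,t in((.65,.34),(.7,.35))])
im=optics.get_image("side")
h=im.astype(int);m=((h[...,2]>110)&(h[...,2]>2.2*h[...,1])&(h[...,2]>2.2*h[...,0]));m[:, :270]=0;m[:,360:]=0;m[:220]=0;m[300:]=0
v,x=np.nonzero(m);print("red",x.mean(),v.mean(),x.min(),x.max(),v.min(),v.max(),[(f,np.round(proj("side",bar(f)),1)) for f in(.6,.65,.7,.75)])
a=cv2.resize(im[220:320,265:365],None,fx=5.8,fy=5.8,interpolation=2)
cv2.imwrite("pics/chk.png",a)
E
python3 chk.py
```

```text
t 17.55 pos [555.9 224.3  78.3] F [ 1.5 -6.4  5.3] w -0.0 g 3.3
slide [-0.9  0.2 -2.6] dr [-0.019  0.018 -0.008]
slide [-0.7  0.2  3.9] dr [-0.019 -0.054 -0.008]
red 304.8809523809524 269.23015873015873 294 321 266 273 [(0.6, array([309. , 265.4])), (0.65, array([309. , 268.3])), (0.7, array([309. , 271.1])), (0.75, array([309. , 274.1]))]
```

step_arm:
  motion:
    - {"slide": [0, 0, 1], "dr": [0, -0.02, 0], "jaw": 0}
    - {"slide": [0, 0, 2], "dr": [0, -0.03, 0], "jaw": 0}
    - {"slide": [-0.5, 0, 3], "dr": [0, -0.05, 0], "jaw": 0}
    - {"slide": [-0.5, 0, 3.9], "dr": [0, -0.05, 0], "jaw": 0}
    - {"slide": [-0.5, 0, 3.9], "dr": [0, -0.05, 0], "jaw": 0}
    - {"slide": [-0.5, 0, 3.9], "dr": [0, -0.05, 0], "jaw": 0}
    - {"slide": [-0.5, 0, 3.9], "dr": [0, -0.05, 0], "jaw": 0}
    - {"slide": [-0.5, 0, 3.9], "dr": [0, -0.05, 0], "jaw": 0}

```text
clock: 18.6
position: [555.5, 225.9, 75.2]
ee_rot: [0.792, -0.585, -0.139, -0.104]
contact_force: [1.5, -6.9, 5.5]
gripper_width: -0.0
grasp_force: 3.6
```

```bash
python3 chk.py
```

```text
t 18.6 pos [555.5 225.9  75.2] F [ 1.5 -6.9  5.5] w -0.0 g 3.6
slide [-0.4  0.3 -6. ] dr [-0.022  0.065 -0.005]
slide [-0.1  0.3  0.5] dr [-0.022 -0.007 -0.005]
red 304.5076923076923 270.6384615384615 294 321 267 275 [(0.6, array([309. , 265.4])), (0.65, array([309. , 268.3])), (0.7, array([309. , 271.1])), (0.75, array([309. , 274.1]))]
```

View pics/chk.png

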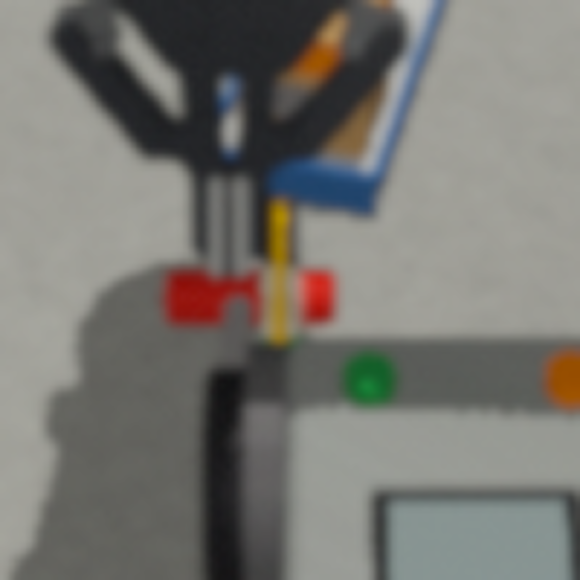

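The side view puts the bar centre at crop (250,298), i.e. row 271.4. The predicted row for dial angle 0.70 is 271.1. The TCP height gives a bar centre of about 65.6 mm, against 65 mm at the third notch, and the force is steady at about 9 N. I'm handing in.

```bash
python3 -c "
from bench import arm
print(arm.read_state()['position']); print(arm.job_done())"
```

```text
[555.53492199 225.87403988  75.23847417]
the job is handed in; nothing more can be done
None
```

I stood the tall carton upright in the lane, blue end up, and let go of it with the short cartons still in place; the arm was holding the dial bar at the third (green) notch when I handed the job in, at about 19 s of the 64 s allowed.

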